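# Index a turret stop by exact clicks and run the carriage up to it

### The arm

A 6-joint arm with a two-finger parallel gripper is mounted at the origin on the work surface. World frame = base frame: x ahead of the robot, y to its left, z up, the work surface at z = 0. Lengths are in mm, angles in rad, forces in N, time in s.
With the tool pointing down it reaches from about 275 to 1000 mm from the base axis. Payload 8.4 kg.
Tool frame: the origin (TCP) lies midway between the tips of the shut fingers; the grasp point (between the pads) lies 19 mm behind it; z points along the fingers, y is the direction in which the jaws open and shut (so a half turn about z gives the same grasp; the last joint's range is limited). The gripper opens to 85 mm and grips with 20 to 120 N. Pads are 22 mm wide; open, the fingers measure 114 mm over their backs; the gripper's body (76 mm by 85 mm) begins 54 mm behind the grasp point. The pads swing forward as they close: fully open they stand 13 mm farther back than shut.
Start: joints at [-0.002, 0.353, 1.633, -0, 1.155, -0.002], TCP at [625.002, -0, 231.281] pointing down, gripper open.
Joint ranges: [-2.63, 2.63], [-0.92, 2.1], [0.06, 2.66], [-1.3, 4.44], [0, 2.69], [-3.02, 3.02]. Speed limits (rad/s): [2.22, 2.22, 2.79, 3.14, 3.14, 3.14].

### API

Orientations are given as [roll, pitch, yaw] about the fixed x, y, z axes, in that order (R = Rz(yaw) Ry(pitch) Rx(roll)).
In Python, from rig import r gives the robot as it stands. The module is installed in compiled form; this text tells all that it offers.
- The arm moves only by the tool drive_tool, never from a script. Its argument "moves" is a list of rows, each a list of 3 entries, a list of its own where there are three numbers: the closure, from 0 (fully open) to 1 (shut), then the shift along the tool's x, y, z in cm, then the turn about the tool's z in degrees. In form: [[claw, [dx, dy, dz], roll], ...]. A call has 1 to 12 rows; each row is the pose to reach, as a shift and turn from the pose measured when the call began, along the tool's axes at that moment; what a row does not reach only later rows make up. A row lasts 1/8 s, in which the tool goes at most 62.5 mm and 10.7 degrees, less where a joint would pass 70% of its speed; a pose out of reach is approached as far as the arm can. A call with a gripper value outside its range is refused whole. The fingers move at their own pace and stop on an object; "grip_force" is the grip in N (left out, the last holds). Time passes only in rows, so rows that repeat a pose let the fingers close. It gives the time, the measured TCP pose, the force and the opening at its end, in the units of the state.
- r.sense(): the state, without advancing time (a new reading comes with each control period).
- r.grab_frame(name): name is "scene" or "side" or "wrist"; returns a dict with "color" (384x512x3 uint8, red, green, blue), "fx", "fy", "cx", "cy" (pixels), "D" ([k1, k2, p1, p2, k3] as OpenCV has them; the pictures are not rectified), "pose" (4x4, takes a point from camera to world coordinates); the wrist camera has in their place "hand_eye" (4x4, takes a point from camera to tool coordinates, whose origin is the TCP and whose axes are the flange's). Camera axes: x right, y up, looking along -z (the intrinsics and any distortion apply to the point x, -y, -z); pixel columns grow to the right and rows downward; lengths in mm; the calibration is good to about 2 mm. A picture is of the moment at which its call begins: read the wrist's pose just before it. There is no depth.
- r.sign_off(): hands the job in, once; it reports no verdict.
Trained networks look in the newest picture that a camera, given by its name, has taken for a name from the list of things; names that differ only in an ending like _2 or _b are one class to them, and where a whole thing is asked for, a point or a joint stands for the part that bears it (a point fixed in the world has none). Each returns a list of dicts, best first, with "score" (0 to 1); they miss things now and then, are a little off and sometimes report something else, mostly with a low value. They report only what shows in the picture. A call takes as long as a camera call.
- r.outline_of(thing, camera): "mask" (384x512 bool, what is visible of it) and "at" ([column, row] in pixels, amid what is visible of it).
- r.spot_point(thing, camera): "at" ([column, row] in pixels: a listed point, or the origin of a listed thing).
The state is a dict: "clock": time; "qpos": joint angles; "qvel": joint speeds; "joint_efforts": joint torques, N m; "eef_pos": TCP position; "tcp_rot": TCP orientation; "contact_force": force on the tool from outside, world axes, zero at the start; "wrist_torque": the same for the moment, N m; "opening": opening from 0.0 (shut) to 1.0 (fully open).
Only numpy, scipy, OpenCV 4.12 (cv2) and the standard library are available. Lean on these libraries where they do the work, as an engineer would, in place of code of your own. Each camera call takes 0.05 s, during which the arm holds its last target.

### The job

Set the welding fixture for its widest frame: with a fingertip, flick the lobed edge of the turret stop's thumbwheel forward (its top going away from the robot), click by click, until the longest of the six stop screws has clicked in at the top, opposite the carriage's anvil pin, without running past it. Then gently push the carriage from behind along its rail towards the wheel until the anvil pin rests against that screw. Flick and push only: do not grip the carriage, lift nothing, and leave the loose things where they lie.

Things in the scene. Friction and masses are not known exactly. Their poses are not given: they have to be found in the camera images.
- fixture: Fixed aluminium plate 200 (x) by 400 (y) by 18 mm with a rail along its y axis. Origin on the table under the rail, z up. Looking from the robot, the turret stop is at its left (+y) end, its upright bracket 27 to 47 mm beyond the wheel's centre with the top at 110 mm above the table; the carriage is to the right (-y). An unused toggle clamp, 95 mm high, is on the plate at x 72, y -20 to -130 mm.
- turret (a joint): Angle (rad) of the turret stop's black thumbwheel. Growing: its top goes to the fixture's +x, away from the robot. 6 click positions at whole multiples of 1.047; a spring plunger snaps it into the nearest (about 3 N at the edge takes it over the hump half-way). At 0 the longest screw is on top; it starts 2, 3 or 4 clicks short of that (-2.09, -3.14 or -4.19). It turns freely both ways.
- wheel_hub (a point): Centre of the thumbwheel, on its level axle (along the fixture's y), 85 mm above the table, half-way through its 22 mm width. Round its edge (36 mm from the axle) 6 lobes stick out, 9 mm thick, their round tips 50 mm from the axle. In every click one lobe stands 15 degrees to the robot's side (fixture -x) of the top: flick this one over to the far side. Free from above.
- long_screw_tip (a point): Free end of the longest stop screw. Six steel screws, 8 mm thick, stick out of the wheel's -y face, parallel to the axle, 25 mm from it and 60 degrees apart: this one by 50 mm, the others by 14 to 38 mm.
- carriage (a joint): Travel (m) of the carriage along its rail, growing towards the wheel (fixture's +y), range 0 to 0.11. It starts between 0 and 0.05, stays where it is left, and takes 2 to 4 N to slide; its travel ends at 0.11, where its anvil meets the longest screw.
- anvil_tip (a point): Domed tip of the carriage's anvil pin (12 mm thick, along +y), 110 mm above the table, in line with whichever stop screw is at the top of the wheel.
- carriage_back (a point): Centre of the rear (-y) face of the carriage's upright plate, 100 mm above the table: push here towards +y. The upright is 50 mm wide (x), 20 mm thick (y), top 134 mm above the table. The block under it (top 50 mm above the table) reaches 28 mm behind this face. The anvil tip is 60 mm ahead of this face.
- spatter_guard: Thin U-shaped steel guard wrapped round the front (+y) and both sides of the carriage's upright, set back 6.5 mm from its rear face. It stays untouched when the carriage is pushed from behind; fingers on it count as gripping the carriage. Origin at the carriage's underside, below the upright's middle.
- spacer: Loose steel ring, 32 mm across, 26 mm high, on the fixture's plate on the robot's side of the rail. Leave alone. Origin under its centre.
- locator: Loose stepped steel locating pin, 22 mm across, 32 mm high, on the fixture's plate beyond the rail. Leave alone. Origin under its centre.
- wrench: Loose 170 mm spanner lying beyond the fixture. Leave alone.
- brush: Loose 220 mm brush lying to the right. Leave alone.
- spray_can: Loose plain can, 56 mm across, 165 mm high, to the left. Leave alone. Origin under its centre.
- rod_case: Loose flat case, 190 by 34 by 18 mm, to the left. Leave alone.
- magnet: Loose welding magnet, 85 mm long and 19 mm high, to the right. Leave alone.

How it is judged:
By the outcome, as a careful person would: the job done as asked, in the order asked, and still so for the second after the job is handed in, with the robot touching nothing.
It also fails if it takes over 54 s, if anything falls off the work surface, if the arm or the gripper's body presses on something with over 40 N, if the wrist force passes 120 N, or if a joint passes its speed limit or range.

## Working session

There is one attempt and no reset: what is moved stays moved. The work goes in short steps, Python scripts to look and compute and a tool call to move; the robot and the scene stay as the last step left them, time stands still between calls to the robot, and variables do not carry over. Pictures are saved under pics/ and viewed, and the job is handed in when it is done.

Besides the shell and the picture viewer there is one more tool, called after "Emit:" by a JSON object that holds its "name" and its "arguments". drive_tool: Moves the arm, as the interface text tells. Its arguments: {"type":"object","properties":{"moves":{"type":"array"},"grip_force":{"type":"number"}},"required":["moves"]}

```bash
mkdir -p pics
cat > h.py <<'E'
import numpy as np, cv2
from rig import r
from scipy.spatial.transform import Rotation as R
def cam(n):
    s=r.sense(); f=r.grab_frame(n)
    if n=="wrist":
        T=np.eye(4);T[:3,:3]=R.from_euler('xyz',s['tcp_rot']).as_matrix();T[:3,3]=s['eef_pos'];P=T@np.array(f['hand_eye'])
    else: P=np.array(f['pose'])
    K=np.array([[f['fx'],0,f['cx']],[0,f['fy'],f['cy']],[0,0,1.]])
    return f['color'],K,np.array(f['D'],float),P
def ray(c,uv):
    _,K,D,P=c
    u=cv2.undistortPoints(np.array([[uv]],float),K,D)[0,0]
    d=P[:3,:3]@np.array([u[0],-u[1],-1.]);return P[:3,3],d/np.linalg.norm(d)
def atz(c,uv,z):
    o,d=ray(c,uv);return o+d*(z-o[2])/d[2]
def tri(rs):
    A=0;b=0
    for o,d in rs:
        M=np.eye(3)-np.outer(d,d);A=A+M;b=b+M@o
    p=np.linalg.solve(A,b);return p,[np.linalg.norm((np.eye(3)-np.outer(d,d))@(p-o)) for o,d in rs]
def proj(c,p):
    _,K,D,P=c
    q=np.linalg.inv(P)@np.append(p,1);q=np.array([q[0],-q[1],-q[2]])
    return cv2.projectPoints(q[None],np.zeros(3),np.zeros(3),K,D)[0][0,0]
def save(c,n,box=None,k=1.5):
    im=c[0] if box is None else c[0][box[1]:box[3],box[0]:box[2]]
    cv2.imwrite('pics/'+n,cv2.resize(im[:,:,::-1],None,fx=k,fy=k,interpolation=cv2.INTER_CUBIC))
E
python3 - <<'E'
from h import *
s=r.sense();print(s)
C={}
for n in ("scene","side","wrist"):
    C[n]=cam(n);save(C[n],n+"0.png")
    print(n,C[n][3][:3,3].round(),C[n][1][0,0])
    for t in ("wheel_hub","long_screw_tip","anvil_tip","carriage_back","fixture","spacer","locator"):
        q=r.spot_point(t,n)
        print(t,[(np.round(x['at']),round(x['score'],2)) for x in q[:2]])
print(r.sense()['clock'])
E
```

```text
{'clock': 0.0, 'qpos': array([-2.39623239e-03,  3.53667342e-01,  1.63414792e+00, -5.94892143e-06,
        1.15517841e+00, -2.42233278e-03]), 'qvel': array([ 0.00054272,  0.00041271,  0.00078548, -0.00108163,  0.00045148,
       -0.00018465]), 'joint_efforts': array([-2.03471049e-03, -6.05236173e+01, -3.42063046e+01, -2.62302356e-04,
        9.48130677e-03,  3.61521288e-06]), 'eef_pos': array([6.24521769e+02, 1.63700883e-03, 2.30543789e+02]), 'tcp_rot': array([-3.14019163e+00,  2.04537185e-06,  1.57082483e+00]), 'contact_force': array([ 0.69967008,  1.12813958, -0.11106495]), 'wrist_torque': array([ 0.03691561, -0.02019708, -0.02450571]), 'opening': 0.9986320734313318}
scene [1551.   16.  817.] 442.2729271783599
wheel_hub [(array([306., 183.]), 0.84)]
long_screw_tip []
anvil_tip [(array([253., 172.]), 0.86)]
carriage_back [(array([232., 178.]), 0.89)]
fixture [(array([268., 205.]), 0.7)]
spacer [(array([230., 186.]), 0.46)]
locator [(array([312., 210.]), 0.58)]
side [ 206. -611.  860.] 380.4119787425564
wheel_hub [(array([214., 185.]), 0.87)]
long_screw_tip [(array([236., 225.]), 0.69)]
anvil_tip [(array([246., 212.]), 0.94), (array([235., 228.]), 0.63)]
carriage_back [(array([255., 226.]), 0.87)]
fixture [(array([235., 226.]), 0.74)]
spacer [(array([244., 258.]), 0.56)]
locator [(array([233., 188.]), 0.47), (array([255., 244.]), 0.31)]
wrist [626.  82. 374.] 341.4974771097864
wheel_hub [(array([133.,  28.]), 0.98)]
long_screw_tip [(array([176., 101.]), 0.6)]
anvil_tip [(array([155., 220.]), 0.67)]
carriage_back [(array([171., 277.]), 0.82)]
fixture [(array([176., 142.]), 0.9), (array([175.,  99.]), 0.53)]
spacer [(array([131., 250.]), 0.95)]
locator [(array([224.,  26.]), 0.71)]
1.2
```

View pics/scene0.png

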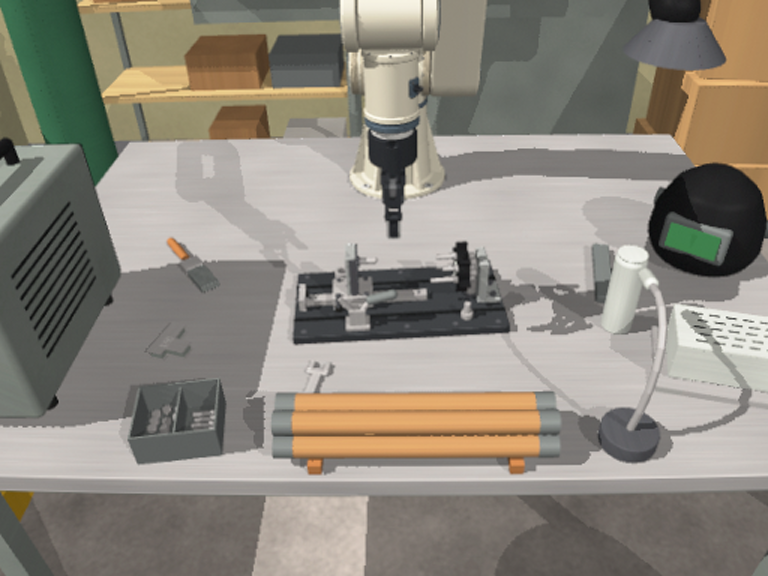

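View pics/side0.png

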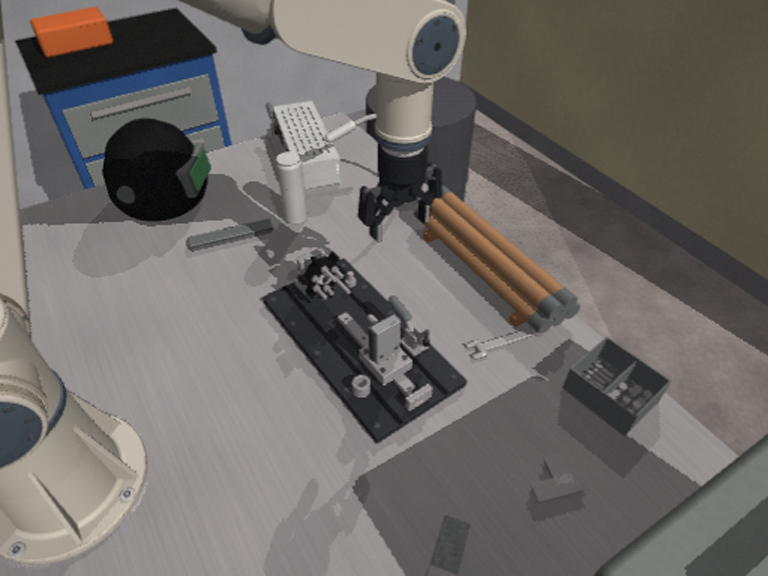

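View pics/wrist0.png

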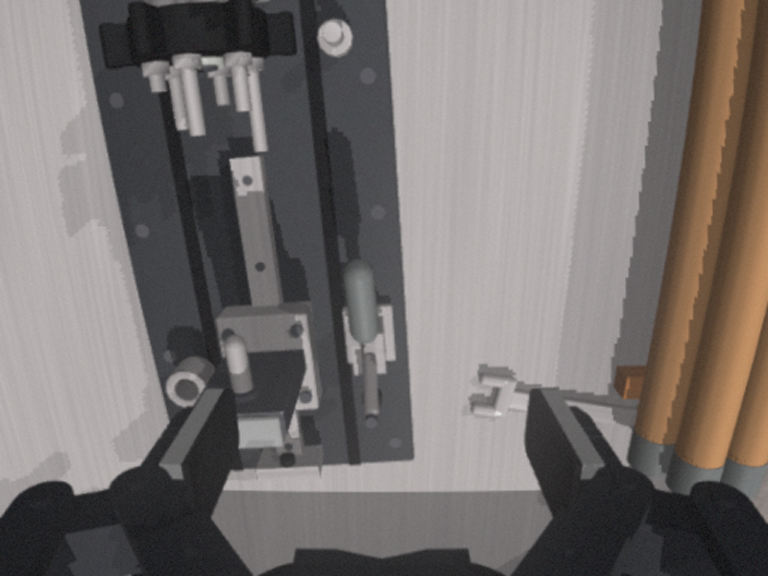

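The pictures show the fixture plate at about x 420–620 mm. The wheel is at its far left end (wrist view 200,35) with the screws pointing at the carriage (wrist ~240,390), and the guard and clamp lie clear. Next I triangulate.

Run:
```python
from h import *
C={n:cam(n) for n in ("scene","side","wrist")}
import pickle;pickle.dump(C,open('C0.pkl','wb'))
sp=lambda t,n:[(x['at'],x['score']) for x in r.spot_point(t,n)[:3]]
pts={}
for t in ("wheel_hub","anvil_tip","carriage_back"):
    d={n:sp(t,n) for n in C}
    rs=[ray(C[n],v[0][0]) for n,v in d.items() if v]
    p,e=tri(rs);pts[t]=p
    print(t,p.round(1),np.round(e,1),{n:np.round(v[0][0],1) for n,v in d.items() if v})
for t,z in (("wheel_hub",85),("anvil_tip",110),("carriage_back",100),("fixture",0),("spacer",18),("locator",18),("spray_can",0)):
    for n in C:
        for a,s in sp(t,n): print(t,n,atz(C[n],a,z).round(1),round(s,2))
save(C['side'],'sidew.png',(160,140,330,300),4.5)
save(C['wrist'],'wristw.png',(60,0,220,110),4.8)
```

```text
wheel_hub [528.  123.8  72. ] [3.2 4.  1.1] {'scene': array([306.6, 181.7]), 'side': array([213.5, 185.4]), 'wrist': array([135.4,  30.3])}
anvil_tip [613.9 -86.8 134. ] [ 62.  145.4  90.9] {'scene': array([251.8, 171.8]), 'side': array([334.3, 226.5]), 'wrist': array([157.4, 219.4])}
carriage_back [546.6 -88.2  96.6] [8.2 3.9 5.8] {'scene': array([235.2, 178.6]), 'side': array([259.4, 227.3]), 'wrist': array([168.9, 277.2])}
wheel_hub scene [550.1 119.7  85. ] 0.75
wheel_hub side [522.3 116.8  85. ] 0.77
wheel_hub wrist [532.1 121.   85. ] 0.88
anvil_tip scene [534.9 -33.4 110. ] 0.6
anvil_tip side [ 702.4 -200.7  110. ] 0.65
anvil_tip side [545.3 -23.7 110. ] 0.56
anvil_tip wrist [544.4 -30.1 110. ] 0.95
anvil_tip wrist [738.3 -80.1 110. ] 0.33
carriage_back scene [552.8 -79.5 100. ] 0.57
carriage_back scene [596.4  68.9 100. ] 0.56
carriage_back side [544.4 -95.2 100. ] 0.77
carriage_back wrist [546.4 -93.  100. ] 0.62
fixture scene [535.9  14.4   0. ] 0.67
fixture scene [ 473.5 -114.     0. ] 0.18
fixture side [532.   22.9   0. ] 0.6
fixture side [547.3 -64.6   0. ] 0.45
fixture wrist [541.1  15.8   0. ] 0.72
spacer scene [ 474.7 -110.9   18. ] 0.63
spacer side [ 491.6 -106.1   18. ] 0.66
spacer wrist [ 480.8 -106.7   18. ] 0.66
spacer wrist [542.   16.9  18. ] 0.24
locator scene [588.7 131.7  18. ] 0.55
locator side [592.8 139.   18. ] 0.55
locator wrist [597.9 130.8  18. ] 0.82
spray_can scene [619.2 403.6  -0. ] 0.55
spray_can side [607.9 408.8   0. ] 0.59
spray_can side [583.4 -33.5   0. ] 0.18
```

View pics/sidew.png

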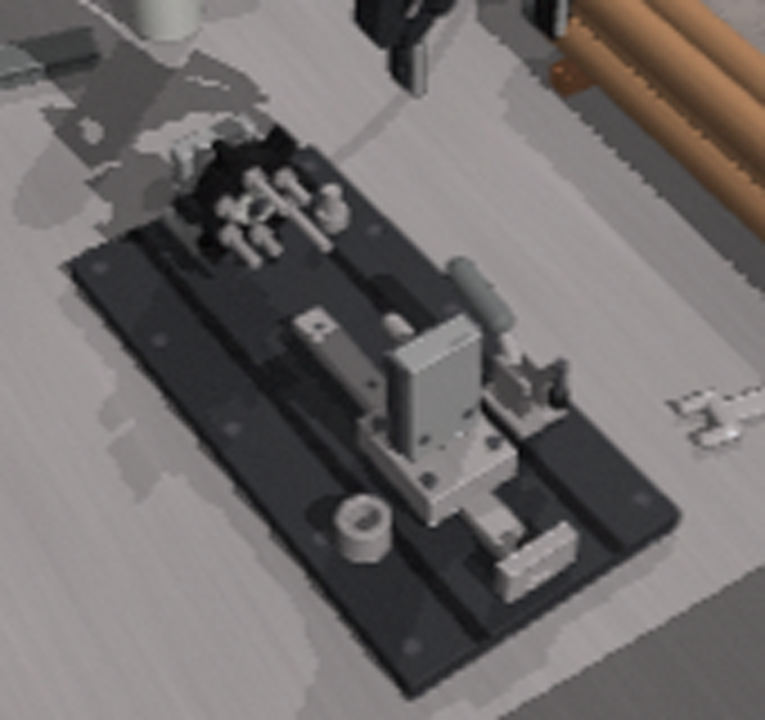

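View pics/wristw.png

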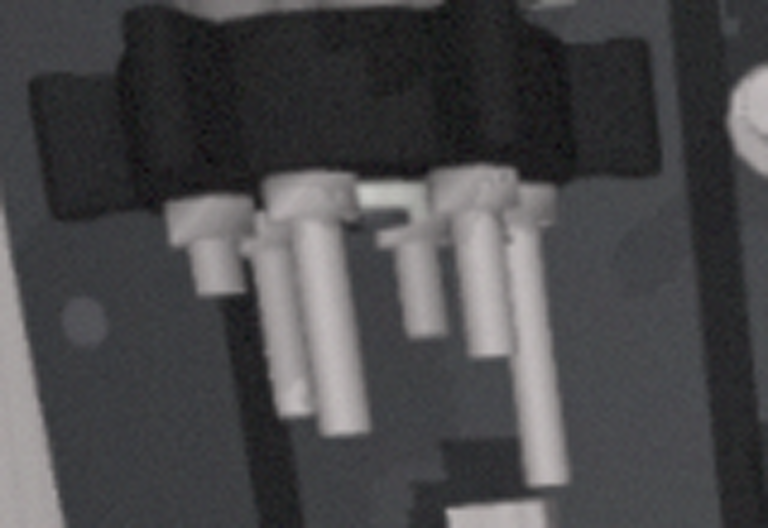

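The longest screw looks to be at the lower far side, which would be 4 clicks short. I'll check by overlaying a projected model.

```bash
cat > ov.py <<'E'
from h import *
import sys
def wheel(c,H,yaw,th,name,box,k):
    im=np.ascontiguousarray(c[0][:,:,::-1]);im=im[box[1]:box[3],box[0]:box[2]]
    im=cv2.resize(im,None,fx=k,fy=k,interpolation=cv2.INTER_CUBIC)
    ex=np.array([np.cos(yaw),np.sin(yaw),0]);ey=np.array([-ex[1],ex[0],0]);ez=np.array([0,0,1.])
    W=lambda x,y,z:proj(c,H+x*ex+y*ey+z*ez)
    def L(ps,col):
        q=((np.array(ps)+.5-np.array(box[:2]))*k).astype(int)
        cv2.polylines(im,[q],False,col,1,cv2.LINE_AA)
    for y in(-11,11): L([W(36*np.sin(a),y,36*np.cos(a)) for a in np.linspace(0,6.283,40)],(0,255,0))
    for i in range(6):
        a=np.radians(-15+60*i)
        L([W(50*np.sin(a),y,50*np.cos(a)) for y in(-11,11)],(0,255,255))
        a=th+i*np.pi/3
        l=50 if i==0 else 14
        L([W(25*np.sin(a),y,25*np.cos(a)) for y in(-11,-11-l)],(0,0,255) if i==0 else (255,100,0))
    cv2.imwrite('pics/'+name,im)
E
python3 - <<'E'
from ov import *
import pickle;C=pickle.load(open('C0.pkl','rb'))
H=np.array([531,121,85.])
wheel(C['wrist'],H,np.radians(3.9),np.radians(120),'ow1.png',(60,0,220,110),4.8)
wheel(C['side'],H,np.radians(3.9),np.radians(120),'os1.png',(180,150,260,210),9)
wheel(C['scene'],H,np.radians(3.9),np.radians(120),'oc1.png',(260,140,350,220),8)
E
```

```text
(no output)
```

View pics/ow1.png

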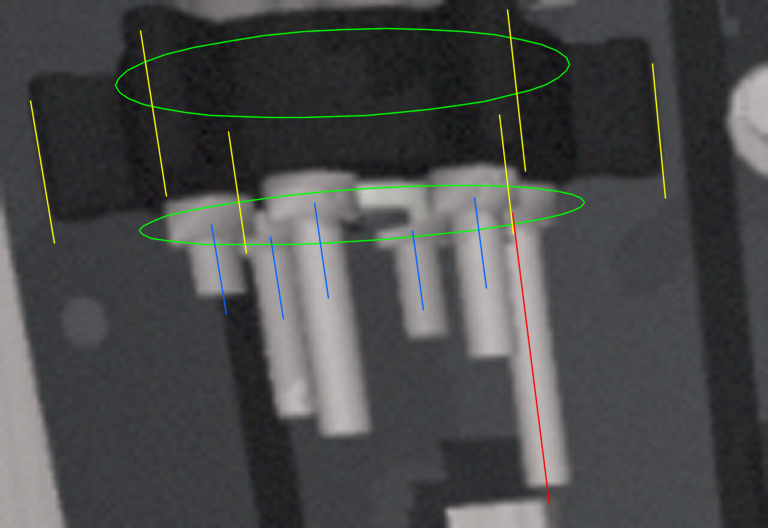

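View pics/os1.png

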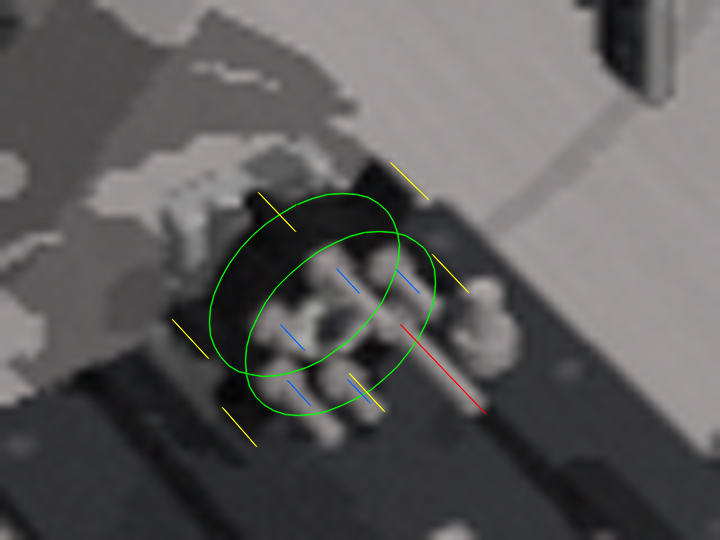

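View pics/oc1.png

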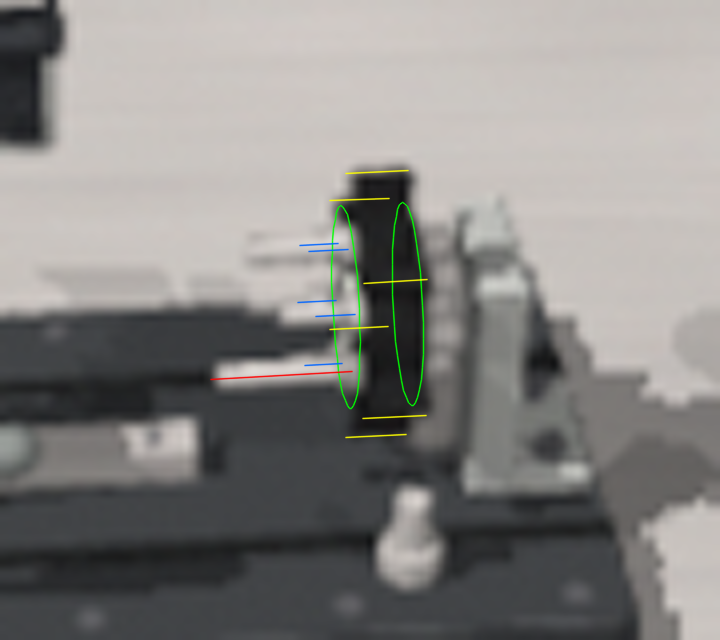

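The overlay confirms it: the long screw sits at +120°, so it is 4 clicks short. The hub is near (531, 125). I'll move above it and re-measure from the wrist on the way.

Emit:
{"name": "drive_tool", "arguments": {"moves": [[0, [2, -3, 0], -2], [0, [4, -6, 0], -3.9], [0, [4.5, -8, 0], -3.9], [0, [4.5, -8, 0], -3.9], [0, [4.5, -8, 0], -3.9]]}}

```text
clock: 3.48
eef_pos: [545.9, 44.9, 231.6]
tcp_rot: [3.14, 0.0, 1.639]
contact_force: [0.1, -0.5, 0.2]
opening: 0.998
```

Run:
```python
from ov import *
s=r.sense();print(s['eef_pos'],s['tcp_rot'],s['clock'])
c=cam('wrist');save(c,'w2.png')
for t,z in (("wheel_hub",85),("anvil_tip",110),("carriage_back",100)):
    for x in r.spot_point(t,'wrist')[:2]: print(t,np.round(x['at'],1),atz(c,x['at'],z).round(1),round(x['score'],2))
wheel(c,np.array([531,125,85.]),np.radians(3.9),np.radians(120),'ow2.png',(60,50,260,200),4)
```

```text
[545.91825927  44.86919436 231.59697513] [3.14043949e+00 9.91867237e-05 1.63884186e+00] 3.475
wheel_hub [244.   81.9] [533.5 124.4  85. ] 0.9
anvil_tip [243.7 268. ] [543.2 -32.5 110. ] 0.72
carriage_back [244.8 181. ] [539.3  44.9 100. ] 0.62
carriage_back [243.7 317. ] [546.4 -93.8 100. ] 0.57
```

View pics/w2.png

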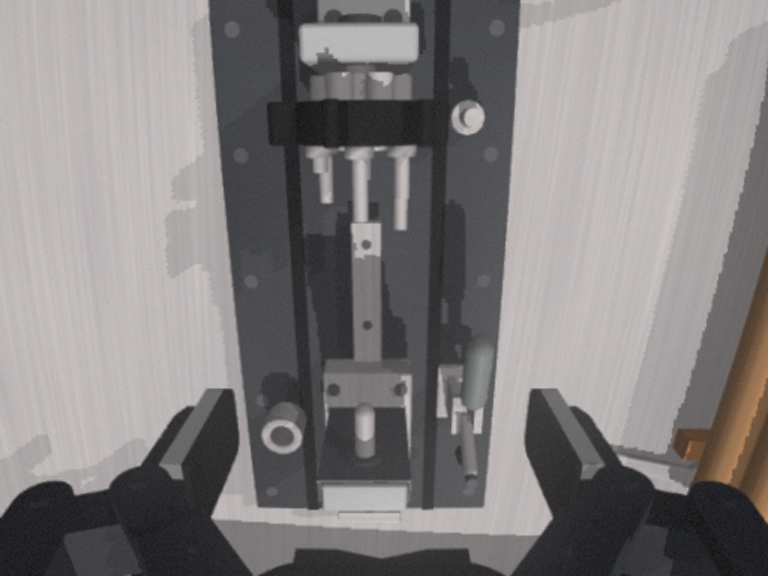

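View pics/ow2.png

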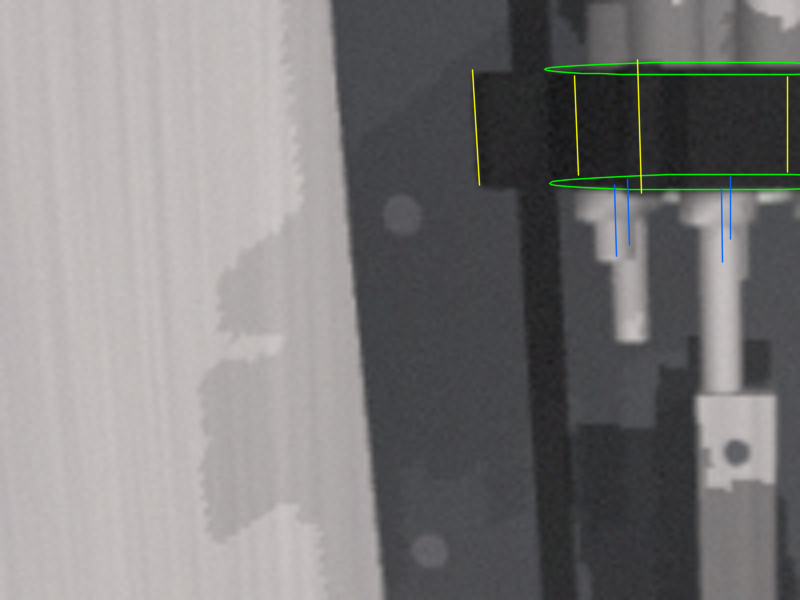

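Emit:
{"name": "drive_tool", "arguments": {"moves": [[0, [4, 0.7, 2], 0], [0, [8, 0.7, 5], 0], [0, [8, 0.7, 9.5], 0], [0, [8, 0.7, 12], 0], [0, [8, 0.7, 12], 0], [0, [8, 1.5, 12], 0], [0, [8, 2.4, 12], 0], [0, [8, 3.2, 12], 0], [0, [8, 4.0, 12], 0], [0, [8, 4.5, 12], 0], [0, [8, 4.5, 12], 0]]}}

```text
clock: 5.05
eef_pos: [585.8, 127.6, 111.2]
tcp_rot: [3.141, -0.0, 1.638]
contact_force: [0.5, 0.3, 0.3]
opening: 0.998
```

Run:
```python
from ov import *
s=r.sense();print(s['eef_pos'],s['contact_force'],s['clock'])
c=cam('wrist');save(c,'w3.png')
c=cam('side');wheel(c,np.array([532,124.5,85.]),np.radians(3.9),np.radians(180),'os3.png',(170,130,270,210),7)
```

```text
[585.77431061 127.61914579 111.19895286] [0.51979635 0.28777724 0.25494442] 5.05
```

View pics/w3.png

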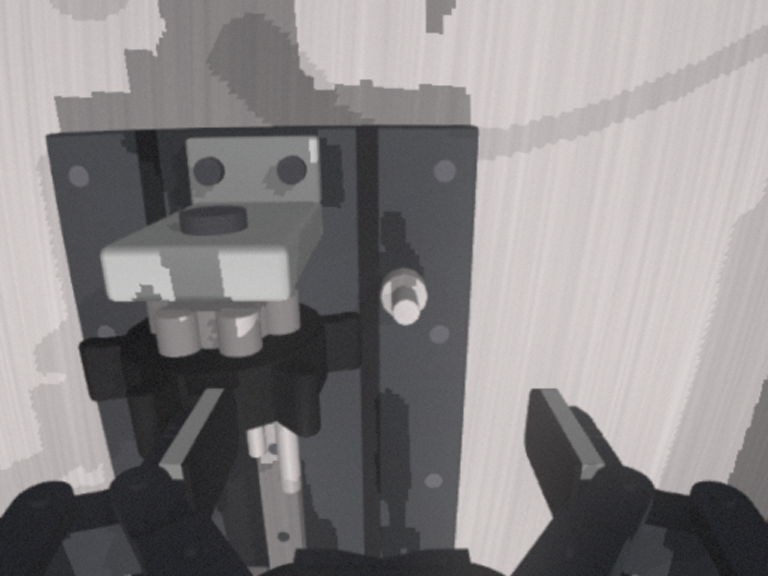

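View pics/os3.png

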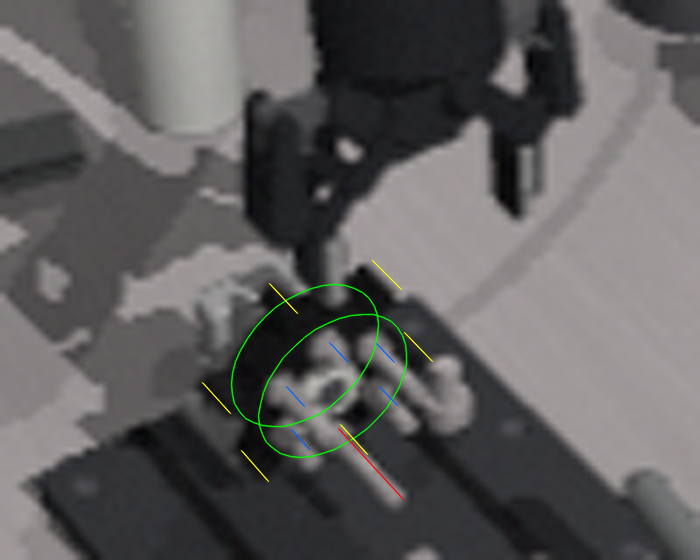

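The first click went in: the long screw is now at the bottom (side view ~370,460) and the force is back to 0. Repeating.

Emit:
{"name": "drive_tool", "arguments": {"moves": [[0, [0, 0, -3], 0], [0, [0, -2, -3], 0], [0, [0, -3.8, -3], 0], [0, [0, -3.8, -1.5], 0], [0, [0, -3.8, 0], 0], [0, [0, -3.8, 0], 0], [0, [0, -3, 0], 0], [0, [0, -2.1, 0], 0], [0, [0, -1.3, 0], 0], [0, [0, -0.5, 0], 0], [0, [0, 0, 0], 0], [0, [0, 0, 0], 0]]}}

```text
clock: 6.65
eef_pos: [585.7, 127.6, 111.1]
tcp_rot: [3.141, -0.0, 1.638]
contact_force: [0.4, -0.7, -0.6]
opening: 1.0
```

Run:
```python
from ov import *
s=r.sense();print(s['eef_pos'],s['contact_force'],s['clock'])
c=cam('side');wheel(c,np.array([532,124.5,85.]),np.radians(3.9),np.radians(240),'os4.png',(170,130,270,210),7)
```

```text
[585.74011981 127.61576365 111.14773553] [ 0.39101012 -0.67408187 -0.56981268] 6.65
```

View pics/os4.png

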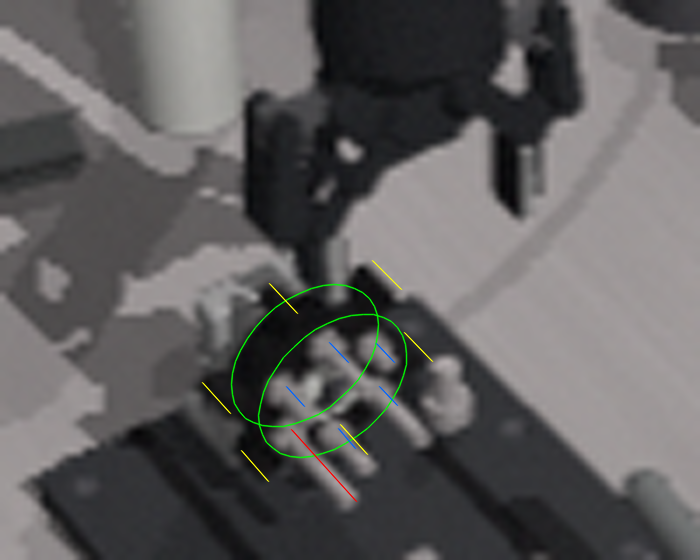

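Second click is in: the long screw is at 240°, lower near side (~340,490). Third next.

Emit:
{"name": "drive_tool", "arguments": {"moves": [[0, [0, 0, -3], 0], [0, [0, -2, -3], 0], [0, [0, -3.8, -3], 0], [0, [0, -3.8, -1.5], 0], [0, [0, -3.8, 0], 0], [0, [0, -3.8, 0], 0], [0, [0, -3, 0], 0], [0, [0, -2.1, 0], 0], [0, [0, -1.3, 0], 0], [0, [0, -0.5, 0], 0], [0, [0, 0, 0], 0], [0, [0, 0, 0], 0]]}}

```text
clock: 8.2
eef_pos: [586.0, 127.6, 111.2]
tcp_rot: [3.14, -0.0, 1.638]
contact_force: [0.1, -0.2, -0.7]
opening: 0.997
```

Run:
```python
from ov import *
s=r.sense();print(s['eef_pos'],s['contact_force'],s['clock'])
c=cam('side');wheel(c,np.array([532,124.5,85.]),np.radians(3.9),np.radians(300),'os5.png',(170,130,270,210),7)
```

```text
[586.00448176 127.59477006 111.15041492] [ 0.14676813 -0.19530361 -0.65166838] 8.2
```

View pics/os5.png

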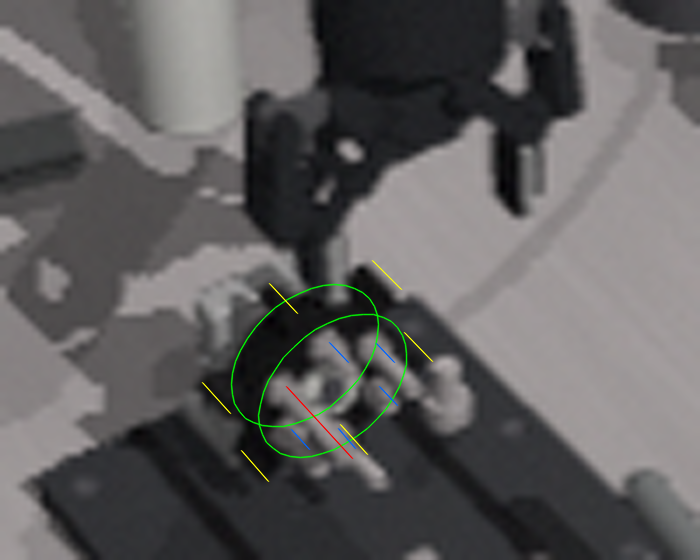

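Consistent with the third click, with the long screw now at the upper near side. Doing the fourth, then lifting and checking.

Emit:
{"name": "drive_tool", "arguments": {"moves": [[0, [0, 0, -3], 0], [0, [0, -2, -3], 0], [0, [0, -3.8, -3], 0], [0, [0, -3.8, -3], 0]]}}

```text
clock: 8.75
eef_pos: [546.5, 124.9, 141.1]
tcp_rot: [-3.142, 0.0, 1.639]
contact_force: [0.5, -0.3, -0.1]
opening: 0.998
```

Run:
```python
from ov import *
s=r.sense();print(s['eef_pos'],s['contact_force'],s['clock'])
c=cam('side');wheel(c,np.array([532,124.5,85.]),np.radians(3.9),np.radians(300),'os6.png',(170,130,270,210),7)
c=cam('scene');save(c,'sc6.png',(260,140,350,220),8)
```

```text
[546.49485734 124.90262599 141.14170557] [ 0.52604952 -0.25352068 -0.09267852] 8.75
```

View pics/os6.png

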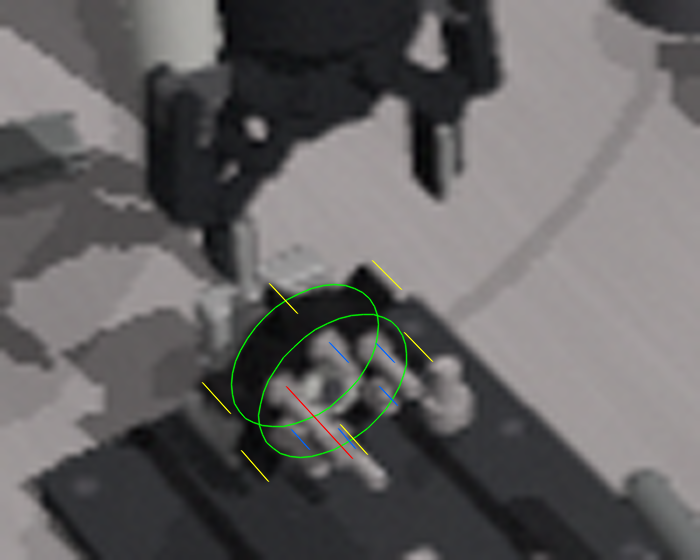

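View pics/sc6.png

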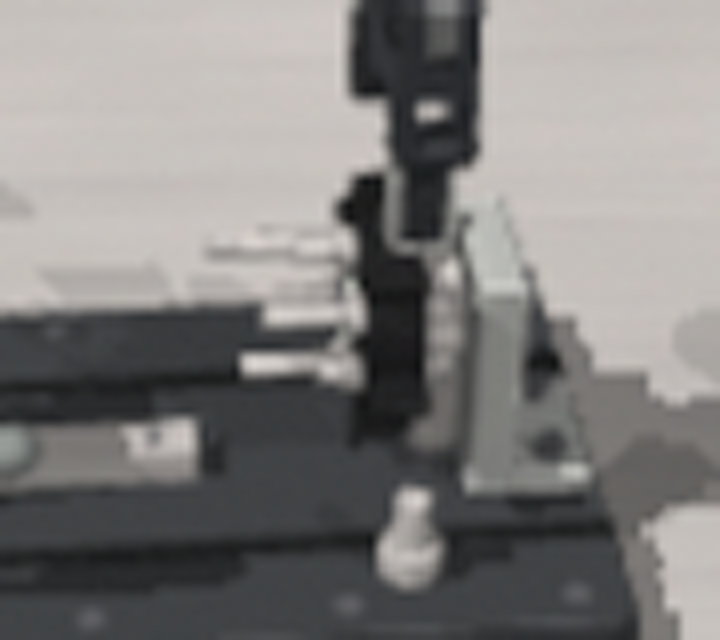

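The scene view (~215,245) shows the long screw at the upper near side, 1 click short. Last flick.

Emit:
{"name": "drive_tool", "arguments": {"moves": [[0, [0, 0, 1.5], 0], [0, [0, 0, 3], 0], [0, [0, 0, 3], 0], [0, [0, 0.8, 3], 0], [0, [0, 1.7, 3], 0], [0, [0, 2.5, 3], 0], [0, [0, 3.3, 3], 0], [0, [0, 3.8, 3], 0], [0, [0, 3.8, 3], 0], [0, [0, 3.8, 0], 0], [0, [0, 3.8, -5], 0]]}}

```text
clock: 10.22
eef_pos: [584.7, 127.4, 190.6]
tcp_rot: [-3.139, 0.0, 1.638]
contact_force: [0.8, 0.5, 0.9]
opening: 1.002
```

Emit:
{"name": "drive_tool", "arguments": {"moves": [[0.3, [-4, -2, -2], 0], [0.6, [-8, -4, -4], 0], [1, [-8.5, -5.2, -4], 0], [1, [-8.5, -5.2, -4], 0], [1, [-8.5, -5.2, -4], 0]]}}

```text
clock: 10.85
eef_pos: [538.8, 39.9, 230.2]
tcp_rot: [-3.139, 0.0, 1.639]
contact_force: [0.1, 0.5, 0.1]
opening: -0.007
```

Run:
```python
from ov import *
s=r.sense();print(s['eef_pos'],s['contact_force'],s['clock'])
H=np.array([532,124.5,85.])
c=cam('wrist');save(c,'w7.png')
for t,z in (("wheel_hub",85),("long_screw_tip",110),("anvil_tip",110),("carriage_back",100)):
    for x in r.spot_point(t,'wrist')[:2]: print(t,np.round(x['at'],1),atz(c,x['at'],z).round(1),round(x['score'],2))
c=cam('side');wheel(c,H,np.radians(3.9),np.radians(0),'os7.png',(170,130,270,210),7)
```

```text
[538.76530136  39.91181824 230.18456916] [0.05877179 0.53707713 0.12470159] 10.85
wheel_hub [248.2  78.5] [529.1 122.3  85. ] 0.57
wheel_hub [253.4 176. ] [538.8  40.9  85. ] 0.3
long_screw_tip [253.5 153.8] [537.3  66.  110. ] 0.63
```

View pics/w7.png

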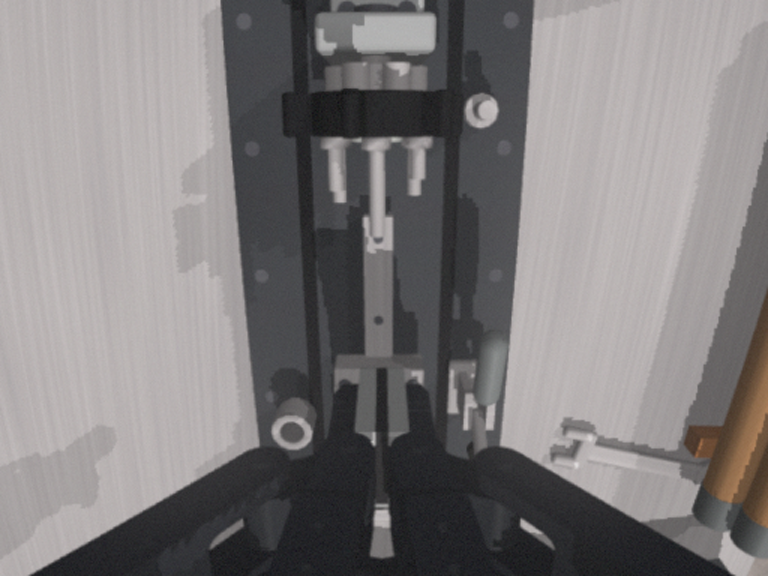

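View pics/os7.png

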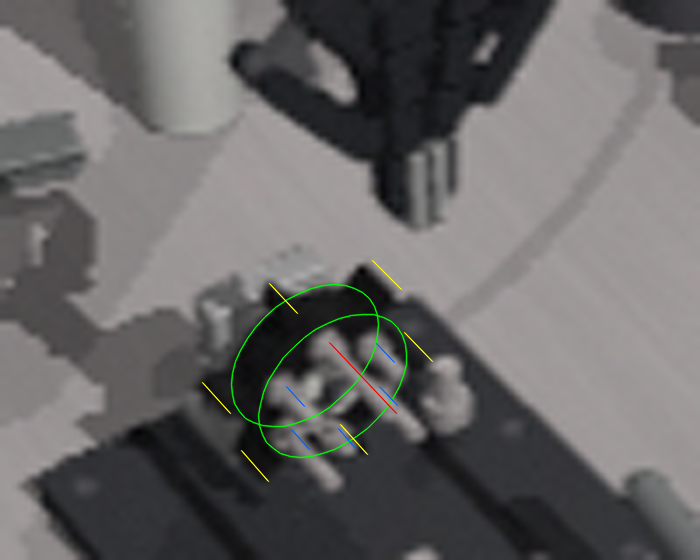

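The long screw is at the top, clicked in: wrist view (377,238), lobe at its usual place. The fingers are shut, and I'm now going behind the carriage.

Emit:
{"name": "drive_tool", "arguments": {"moves": [[1, [-5, -0.1, 0], 0], [1, [-10, -0.1, 0], 0], [1, [-15, -0.2, 0], 0], [1, [-17.5, -0.2, 0], 0], [1, [-17.5, -0.2, 4], 0], [1, [-17.5, -0.2, 8], 0], [1, [-17.5, -0.2, 11.5], 0], [1, [-17.5, -0.2, 13], 0], [1, [-17.5, -0.2, 13], 0]]}}

```text
clock: 12.28
eef_pos: [548.0, -135.1, 99.9]
tcp_rot: [-3.137, -0.0, 1.639]
contact_force: [-0.4, -0.2, -0.2]
opening: -0.0
```

Run:
```python
from ov import *
s=r.sense();print(s['eef_pos'],s['contact_force'],s['clock'])
c=cam('wrist');save(c,'w8.png')
c=cam('side');save(c,'s8.png',(200,150,320,280),6)
for x in r.spot_point('carriage_back','side')[:2]: print(np.round(x['at'],1),atz(c,x['at'],100).round(1),round(x['score'],2))
c=cam('scene');save(c,'c8.png',(180,110,320,230),5)
```

```text
[ 548.023114   -135.09040814   99.90010863] [-0.39563576 -0.15442955 -0.17209827] 12.275
[234.  226.3] [490.9 -57.8 100. ] 0.75
[256.4 225.8] [540.6 -86.9 100. ] 0.6
```

View pics/w8.png

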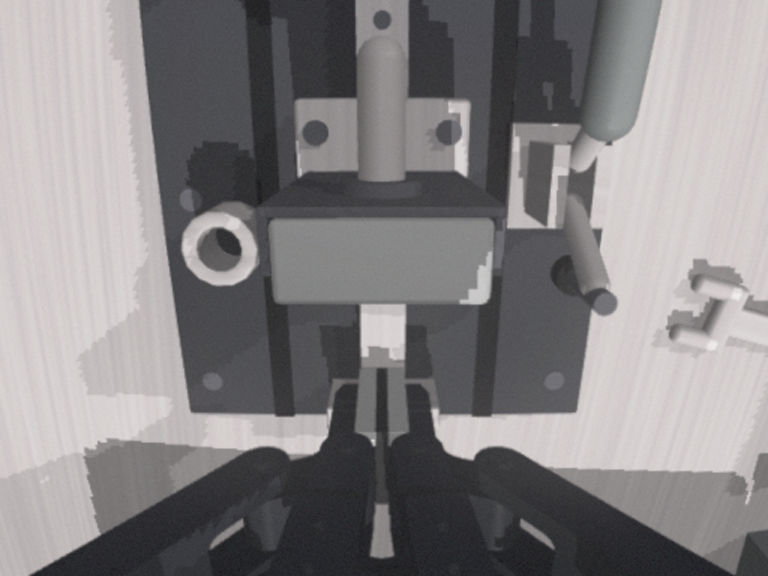

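View pics/s8.png

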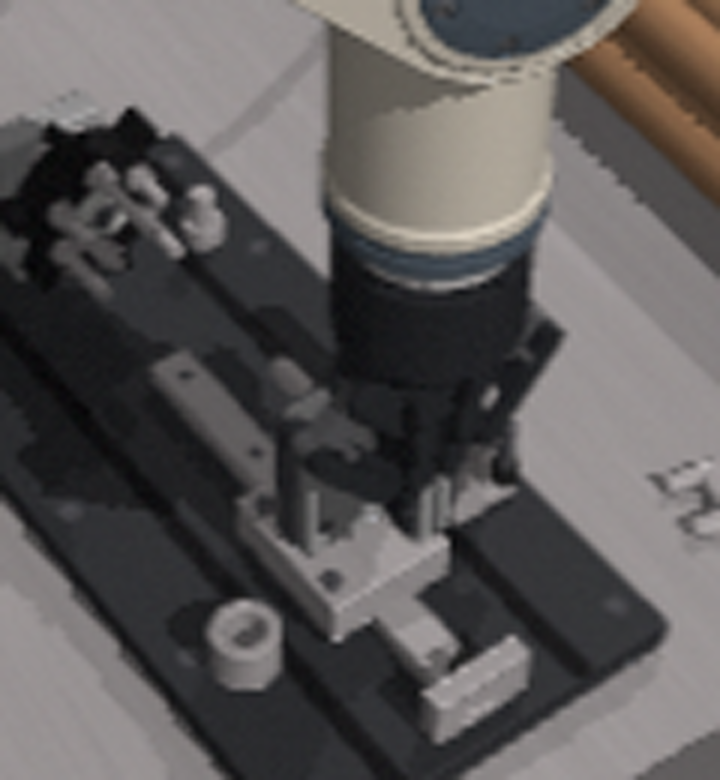

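View pics/c8.png

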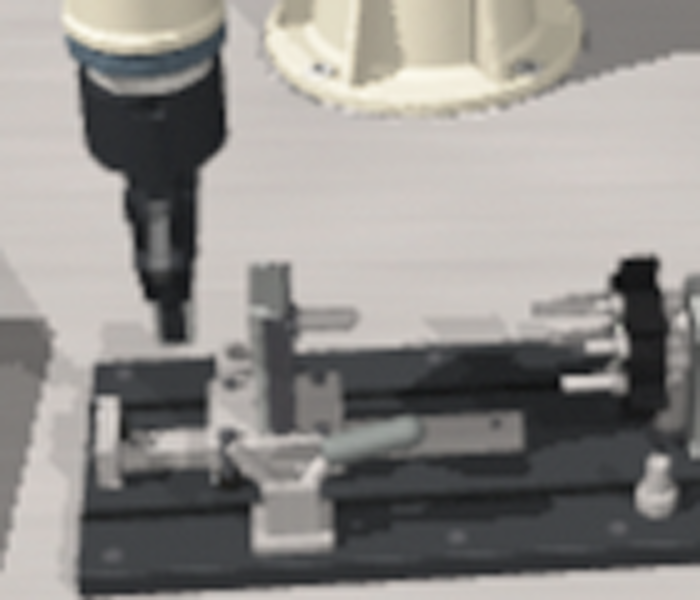

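The fingers are centred behind the upright (wrist view 380 against its centre 382). Pushing slowly and watching the force.

Emit:
{"name": "drive_tool", "arguments": {"moves": [[1, [0.8, 0, -0.5], 0], [1, [1.8, 0, -0.5], 0], [1, [2.5, 0, -0.5], 0], [1, [3.2, 0, -0.5], 0], [1, [4.0, 0, -0.5], 0], [1, [4.8, 0, -0.5], 0], [1, [5.6, 0, -0.5], 0], [1, [6.4, 0, -0.5], 0]]}}

```text
clock: 13.48
eef_pos: [544.9, -71.1, 106.8]
tcp_rot: [-3.141, 0.001, 1.639]
contact_force: [-0.6, -1.7, 1.9]
opening: 0.002
```

Run:
```python
from ov import *
s=r.sense();print(s['eef_pos'],s['contact_force'],s['clock'])
c=cam('wrist');save(c,'w9.png')
for t,z in (("long_screw_tip",110),("anvil_tip",110)):
    for x in r.spot_point(t,'wrist')[:2]: print(t,np.round(x['at'],1),atz(c,x['at'],z).round(1),round(x['score'],2))
c=cam('scene');save(c,'c9.png',(180,110,320,230),5)
```

```text
[544.86686401 -71.13764069 106.79200231] [-0.58107105 -1.69588944  1.90817791] 13.475
anvil_tip [251.2 105.6] [539.6   0.9 110. ] 0.93
```

View pics/w9.png

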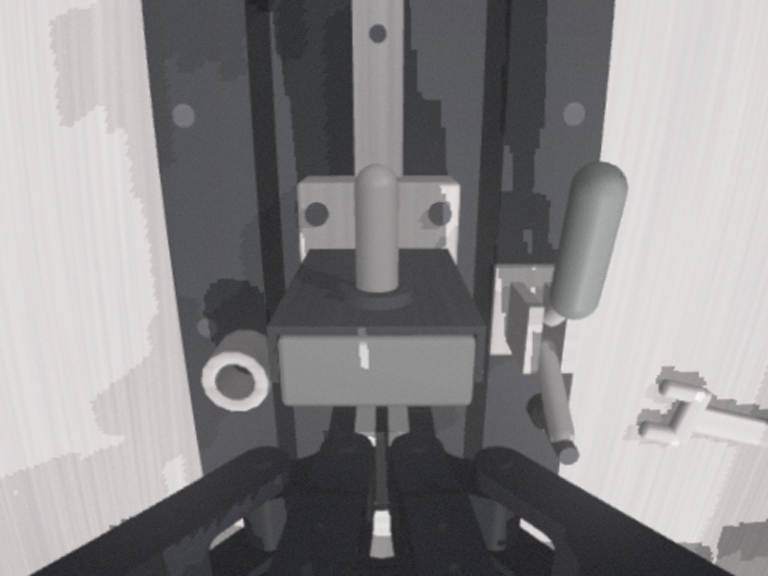

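View pics/c9.png

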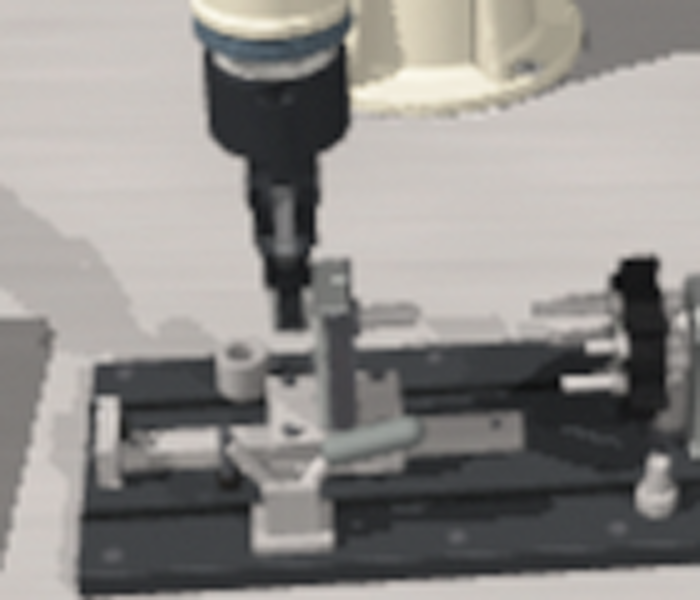

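The carriage slides at about 2 N. The anvil tip is at y≈1 and the screw tip at ~65, leaving about 64 mm. Continuing.

Emit:
{"name": "drive_tool", "arguments": {"moves": [[1, [0.7, 0, 0], 0], [1, [1.4, 0, 0], 0], [1, [2.1, 0, 0], 0], [1, [2.8, 0, 0], 0], [1, [3.5, 0, 0], 0], [1, [4.2, 0, 0], 0], [1, [4.8, 0, 0], 0], [1, [5.3, 0, 0], 0], [1, [5.6, 0, 0], 0]]}}

```text
clock: 14.8
eef_pos: [541.1, -15.0, 106.7]
tcp_rot: [-3.141, 0.001, 1.64]
contact_force: [0.4, -2.3, 2.3]
opening: 0.001
```

Emit:
{"name": "drive_tool", "arguments": {"moves": [[1, [0.2, 0, 0], 0], [1, [0.3, 0, 0], 0]]}}

```text
clock: 15.05
eef_pos: [540.9, -12.0, 106.7]
tcp_rot: [-3.141, 0.001, 1.64]
contact_force: [-0.0, -1.9, 2.3]
opening: -0.001
```

Run:
```python
from ov import *
s=r.sense();print(s['eef_pos'],s['contact_force'],s['clock'])
c=cam('wrist');save(c,'w10.png')
for t,z in (("long_screw_tip",110),("anvil_tip",110)):
    for x in r.spot_point(t,'wrist')[:2]: print(t,np.round(x['at'],1),atz(c,x['at'],z).round(1),round(x['score'],2))
```

```text
[540.90139819 -11.97107334 106.68143313] [-0.03412132 -1.87705027  2.34751701] 15.05
long_screw_tip [252.  95.] [535.7  64.2 110. ] 0.87
long_screw_tip [172.2 303.2] [503.  -36.6 110. ] 0.34
anvil_tip [250.7 106.3] [535.5  59.7 110. ] 0.97
```

View pics/w10.png

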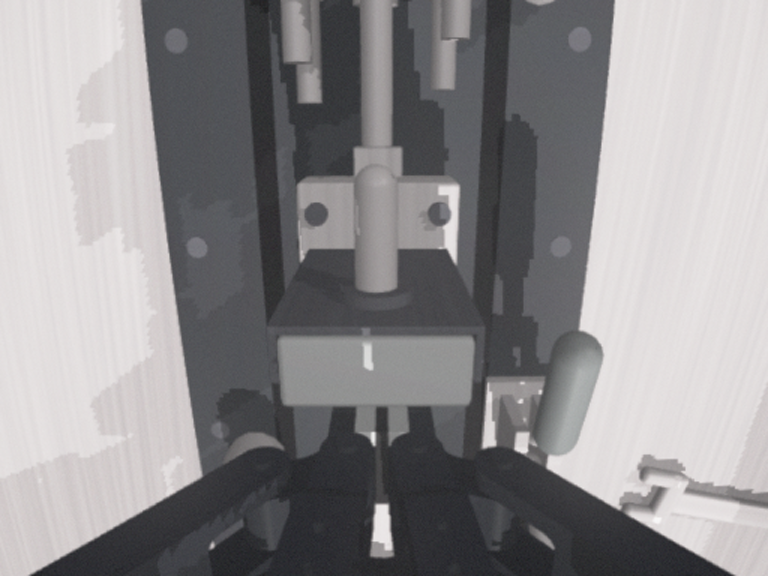

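The screw (377,147) and anvil tip (377,166) are in line, about 5 mm apart. Creeping on 1 mm at a time.

Emit:
{"name": "drive_tool", "arguments": {"moves": [[1, [0.1, 0, 0], 0], [1, [0.2, 0, 0], 0], [1, [0.3, 0, 0], 0], [1, [0.3, 0, 0], 0]]}}

```text
clock: 15.7
eef_pos: [540.7, -8.8, 106.6]
tcp_rot: [-3.141, 0.0, 1.639]
contact_force: [-0.4, -1.7, 0.9]
opening: 0.002
```

Emit:
{"name": "drive_tool", "arguments": {"moves": [[1, [0.1, 0, 0], 0], [1, [0.1, 0, 0], 0]]}}

```text
clock: 15.95
eef_pos: [540.6, -7.7, 106.6]
tcp_rot: [-3.141, 0.0, 1.639]
contact_force: [-0.8, -0.7, 1.4]
opening: -0.003
```

Emit:
{"name": "drive_tool", "arguments": {"moves": [[1, [0.1, 0, 0], 0], [1, [0.1, 0, 0], 0]]}}

```text
clock: 16.2
eef_pos: [540.5, -6.7, 106.6]
tcp_rot: [-3.141, 0.0, 1.64]
contact_force: [0.1, -2.7, 1.1]
opening: -0.001
```

Emit:
{"name": "drive_tool", "arguments": {"moves": [[1, [0.1, 0, 0], 0], [1, [0.1, 0, 0], 0]]}}

```text
clock: 16.45
eef_pos: [540.5, -6.6, 106.6]
tcp_rot: [-3.141, 0.002, 1.64]
contact_force: [0.4, -8.5, 1.0]
opening: 0.001
```

Run:
```python
from ov import *
s=r.sense();print(s['eef_pos'],s['contact_force'],s['clock'])
c=cam('wrist');save(c,'w11.png',(180,40,320,140),5.5)
```

```text
[540.4996361   -6.59067833 106.61640385] [ 0.35435331 -8.45261655  0.98405803] 16.45
```

View pics/w11.png

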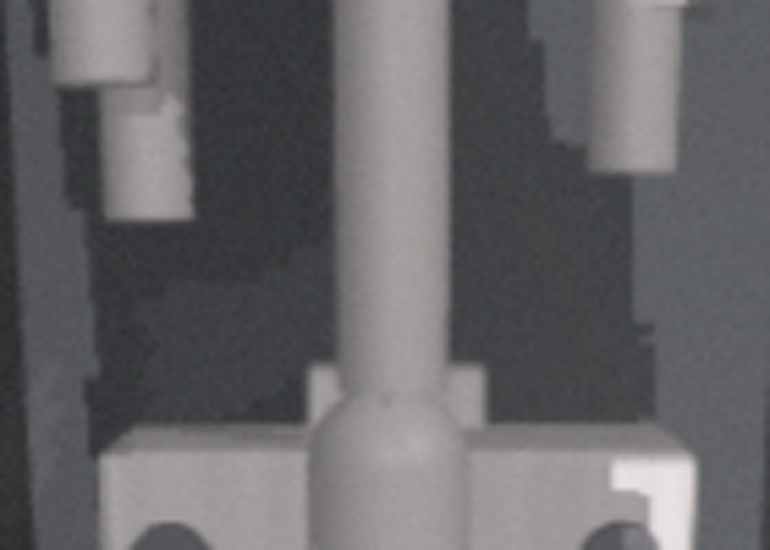

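The anvil touches the screw (crop 390,395) and the force rose from 2 to 8.5 N with the tool stalled, so it is seated. Backing off and lifting clear.

Emit:
{"name": "drive_tool", "arguments": {"moves": [[1, [-0.3, 0, 0], 0], [1, [-1.5, 0, 0], 0], [1, [-3, 0, 0], 0], [1, [-3, 0, -4], 0], [1, [-3.5, 0, -9], 0], [1, [-5, 0, -13], 0], [1, [-5, 0, -13], 0], [1, [-5, 0, -13], 0]]}}

```text
clock: 17.5
eef_pos: [543.5, -56.7, 236.1]
tcp_rot: [-3.14, 0.002, 1.639]
contact_force: [0.5, -0.4, 0.6]
opening: -0.001
```

Run:
```python
from ov import *
s=r.sense();print(s['eef_pos'],s['contact_force'],s['clock'])
c=cam('wrist');save(c,'w12.png')
for t,z in (("long_screw_tip",110),("anvil_tip",110)):
    for x in r.spot_point(t,'wrist')[:2]: print(t,np.round(x['at'],1),atz(c,x['at'],z).round(1),round(x['score'],2))
c=cam('side');save(c,'s12.png',(180,150,300,270),5)
c=cam('scene');save(c,'c12.png',(190,130,350,230),5)
```

```text
[543.52764958 -56.74426564 236.14877721] [ 0.54420312 -0.38119409  0.57725273] 17.5
long_screw_tip [253.4  22.6] [535.6  65.1 110. ] 0.81
long_screw_tip [254.8  21.4] [536.5  66.  110. ] 0.34
anvil_tip [252.3  21.4] [534.7  65.8 110. ] 0.77
```

View pics/w12.png

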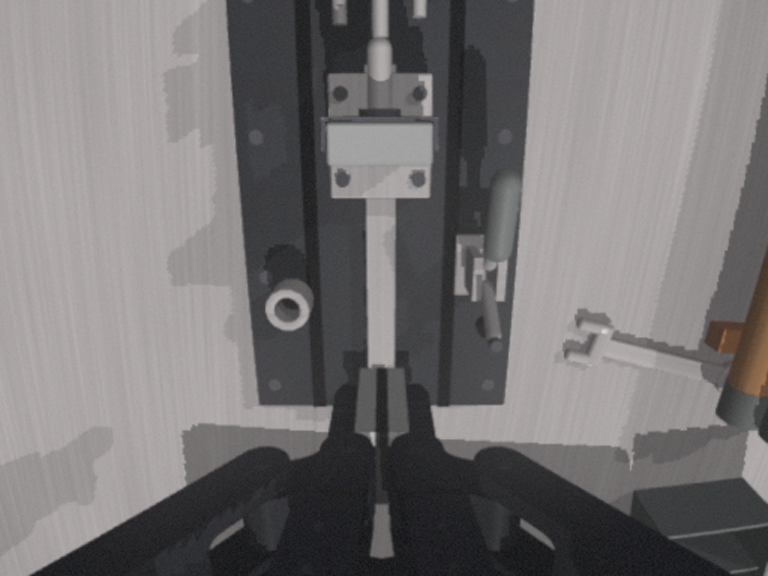

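View pics/s12.png

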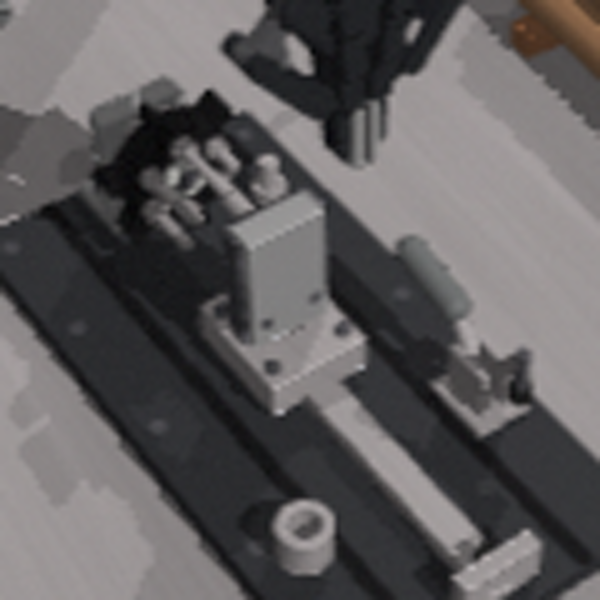

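View pics/c12.png

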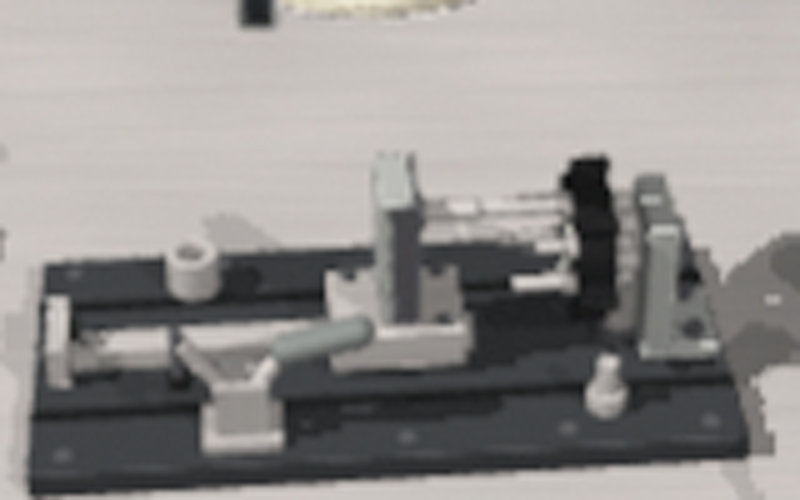

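The anvil (wrist 380,40; scene 475,207) rests against the top long screw. The spacer, locator, clamp and wrench are where they were, and the robot is clear.

```bash
python3 -c "
from rig import r
print(r.sign_off())"
```

```text
the job is handed in; nothing more can be done
None
```

The fixture is set for its widest frame, and I handed the job in at about 17.7 s of the 54 s allowed.

- **Wheel:** it started 4 clicks short. I flicked it forward four times with one finger of the open gripper. The camera pictures agreed with each click, though the side view of the third was less clear until the scene camera confirmed it. The longest screw ended clicked in at the top.
- **Carriage:** I pushed it from behind with the shut fingers, at about 2–3 N, until the force rose to 8.5 N and the tool stalled. I then backed off and lifted clear.
- **Last checks:** after the retreat, the anvil tip and the long-screw tip were measured at the same place, within 1 mm. The contact force was back to about 0, and the spacer, locator and wrench looked unmoved. The other loose things I did not check again at the end, but the arm never went near them.
- **Disagreements:**
  - The networks' first hub positions from the three cameras differed by up to about 28 mm. I settled the position with a model overlay and a second wrist view.
  - A few low-score detections of other points were plainly wrong, and I ignored them.
  - A small gap showed between the fingertips and the carriage during the push, so contact was probably higher up the fingers, near the top of the upright's rear face, and not at the 100 mm point.

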